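# Set the gearbox adjuster: bottom it, back off a quarter turn, lock it

## Robot

A 7-joint arm with a two-finger parallel gripper is mounted at the origin on the work surface. World frame = base frame: x ahead of the robot, y to its left, z up, the work surface at z = 0. Lengths are in m, angles in rad, forces in N, time in s.
With the tool pointing down it reaches from about 0.4 to 0.925 m from the base axis. Payload 5.6 kg.
Tool frame: the origin (TCP) lies at the very end of the fingers, on their centre line; the grasp point (between the pads) lies 19 mm behind it; z points along the fingers, y is the line along which they close (so a half turn about z gives the same grasp; the last joint's range is limited). The gripper opens to 85 mm and grips with 20 to 120 N. Pads are 22 mm wide; open, the fingers measure 114 mm over their backs; the gripper's body (76 mm by 85 mm) begins 54 mm behind the grasp point. The pads swing forward as they close: fully open they stand 13 mm farther back than shut.
Start: joints at [-1.289, 0.468, -0.012, 1.603, 0.006, 1.071, -0.056], TCP at [0.207, 0.616, 0.21] pointing down, gripper open.
Joint ranges: [-2.53, 2.53], [-0.31, 2.02], [-1.57, 1.55], [0.28, 2.44], [-1.29, 4.43], [0.15, 1.84], [-2.92, 2.92]. Speed limits (rad/s): [2.57, 2.57, 3.14, 3.14, 3.14, 3.14, 3.14].

## Interface

Orientations are given as a 3x3 rotation matrix whose columns are the frame's x, y, z axes.
In Python, from workcell import ctrl gives the robot as it stands.
- The arm moves only by the shell command python3 -m crank 'ROWS'. ROWS is JSON, a list of rows, each a list of 5 numbers: the opening, from -1 (shut) to 1 (fully open), then the shift along the tool's x, y, z as a fraction of full scale, then the turn about the tool's z as a fraction of full scale. A call has 1 to 8 rows; each row shifts and turns the commanded pose from where the row before left it, along the tool's axes as they then stand; what a row does not reach is not made up. Full scale, the value 1, is 0.15 m for a shift and 30 degrees for a turn. A row lasts 1/8 s, in which the tool goes at most 62.5 mm and 10.7 degrees, less where a joint would pass 70% of its speed; a pose out of reach is approached as far as the arm can. A call with a number of a shift or a turn outside -1 to 1 is refused whole. A call with a gripper value outside its range is refused whole. The fingers move at their own pace and stop on an object; the grip force is fixed at half the most. Time passes only in rows, so rows that do not move let the fingers close. It gives the time, the measured TCP pose, the force, the opening and the grip force at its end, in the units of the state.
- ctrl.sense(): the state, without advancing time (a new reading comes with each control period).
- ctrl.get_image(name): name is "side" or "top" or "wrist"; returns (picture, depth): 420x560x3 uint8, red, green, blue; 420x560 float32, m along the optical axis (not along the pixel's ray), 0 where there is no reading.
- ctrl.calibration(name): a dict with "K" (3x3 intrinsics, pixels), "k1" (the pictures are not rectified: a ray, as slopes to the right and down, at radius r is drawn at 1 + k1 r^2 times it, then the intrinsics apply), "pose" (4x4, takes a point from camera to world coordinates). Camera axes: x right, y down, z forward; pixel columns grow to the right and rows downward; lengths in m; the calibration is good to about 2 mm. A picture is of the moment at which its call begins: read the wrist's pose just before it. calibration takes no time and is no camera call; for the wrist camera it gives the pose at the moment of the call.
- ctrl.hand_in(): hands the job in; it is judged then, once.
The state is a dict: "time": time; "qpos": joint angles; "qvel": joint speeds; "tau": joint torques, N m; "ee_pos": TCP position; "eef_rot": TCP orientation; "force": force on the tool from outside, world axes, zero at the start; "moment": the same for the moment, N m; "width": opening from 0.0 (shut) to 1.0 (fully open); "grip_force": force on a finger pad.
Only numpy, scipy, OpenCV 4.12 (cv2) and the standard library are available. Lean on these libraries where they do the work, as an engineer would, in place of code of your own. Each camera call takes 0.05 s, during which the arm holds its last target. There are 200 camera calls.

## Task

On the gearbox casing, turn the red-winged adjuster screw clockwise until it bottoms firmly (finger-tight: do not force it on past the stop), then back it off a quarter of a turn. Then press the blue lock pin fully down, and leave the sealed black screw and the other things on the bench alone.

Things in the scene. Friction and masses are not known exactly. Their poses are not given: they have to be found in the camera images.
- gearbox: Aluminium gearbox casing fixed to the bench, 190 x 230 mm (flange 210 x 250), 90 mm high. Origin: centre of its underside; z up. On its flat top, near its robot-side edge, stand two wing-headed screws 150 mm apart along its y (which is on which side varies) with the blue lock pin between them; behind them a gear-filled bore and a loose bearing.
- screw_grip (a point): Centre of the red wing head of the adjuster screw, 37 mm or a little more above the casing's top: an upright flat bar 42 mm long (its x), 12 mm thick (its y), 26 mm high, turning about the vertical through this point, on a 9 mm stem. A brass collar 18 mm wide ends 25 mm below this point. Right-hand thread: clockwise from above screws it in, sinking 3 mm a turn; it turns with about 0.05 N m.
- screw_dot (a point): White dot on top of the red head, at its +x end, 15 mm from its axis. The screw starts 2.0 to 2.8 rad above its stop, which lies at no fixed angle and is found by feel: the stop is hard, and the torque then climbs at once. Bottomed firmly: 0.13 N m or more held on the stop for a moment; above 0.6 N m the seat is spoilt. Count the quarter turn from the stop.
- seat (a joint): Elastic wind-up of the screw's seat, rad: 0 with no load, about -0.025 per N m of clockwise torque on the stop, so less than the error of one reading.
- sealed_grip (a point): Centre of the wing head of the other screw, black with a yellow dot, same size and heights: set and sealed, not to be turned.
- sealed_screw (a joint): Angle of the sealed black screw, rad, 0 at the start.
- pin_top (a point): Centre of the top face of the blue lock pin, a 24 mm round button 12 mm high on a 12 mm stem in a steel base. At the start its top stands 42 mm above the casing's top face. Pressed straight down it slides 8 mm against some 5 N friction to a hard stop and stays.
- lock_pin (a joint): Travel of the blue lock pin, m: 0 up, 0.008 fully down.
- bearing: Loose steel bearing ring, 62 mm wide, 16 mm high, lying on the casing's top; origin at its underside's centre.
- pinion: Loose dark steel pinion, 90 mm wide at the foot, 105 mm high, standing on the bench; origin at its underside's centre.
- gear: Loose steel gear blank, 100 mm wide, 22 mm high; origin at its underside's centre.
- wrench: Loose wrench lying on the bench.
- driver: Loose screwdriver lying on the bench.
- oil: Blue oil bottle, 66 mm wide, 170 mm high, standing; origin at its underside's centre.
- jar: Amber jar, 70 mm wide, 80 mm high, standing; origin at its underside's centre.

How it is judged:
By the outcome, as a careful person would: the job done as asked, in the order asked, and still so for the second after the job is handed in, with the robot touching nothing.
It also fails if it takes over 67 s, if anything falls off the work surface, if the arm or the gripper's body presses on something with over 40 N, if the wrist force passes 120 N, or if a joint passes its speed limit or range.

## Working session

There is one attempt and no reset: what is moved stays moved. The work goes in short steps, Python scripts to look and compute and a shell command to move; the robot and the scene stay as the last step left them, time stands still between calls to the robot, and variables do not carry over. Pictures are saved under pics/ and viewed, at most 10 in all, crops included, and the job is handed in when it is done.

```bash
ls; mkdir -p pics
cat > h.py <<'E'
import numpy as np, cv2
from workcell import ctrl
def grab(n):
    c=ctrl.calibration(n); im,d=ctrl.get_image(n); return im,d,c
def ray(c,u,v):
    K=np.array(c["K"]); k=c["k1"]; k=float(np.ravel(k)[0])
    p=np.array([(u-K[0,2])/K[0,0],(v-K[1,2])/K[1,1]]); s=p.copy()
    for _ in range(20): s=p/(1+k*(s@s))
    T=np.array(c["pose"]); return T[:3,3],T[:3,:3]@np.array([s[0],s[1],1.])
def onplane(c,u,v,z):
    o,d=ray(c,u,v); return o+d*(z-o[2])/d[2]
def atdepth(c,u,v,D):
    o,d=ray(c,u,v); return o+d*D
E
python3 - <<'E'
from h import *
s=ctrl.sense(); print({k:np.round(v,3).tolist() for k,v in s.items()})
for n in("top","side"):
    im,d,c=grab(n); cv2.imwrite(f"pics/{n}0.png",im[:,:,::-1]); np.savez(f"pics/{n}0.npz",im=im,d=d); print(n,np.round(c["pose"],3).tolist(),c["K"],c["k1"])
E
```

```text
pics
{'time': 0.0, 'qpos': [-1.289, 0.468, -0.012, 1.604, 0.006, 1.071, -0.056], 'qvel': [0.001, 0.0, -0.0, 0.0, -0.0, 0.0, -0.001], 'tau': [-0.0, -53.239, 0.021, -25.131, 0.011, 0.008, -0.0], 'ee_pos': [0.207, 0.615, 0.209], 'eef_rot': [[-0.948, 0.319, -0.0], [0.319, 0.948, -0.002], [-0.0, -0.002, -1.0]], 'force': [0.393, -0.22, 0.12], 'moment': [-0.021, -0.018, 0.003], 'grip_force': 0.0, 'width': 1.001}
top [[-0.018, -0.995, 0.102, 0.346], [-1.0, 0.018, -0.006, -0.018], [0.004, -0.102, -0.995, 1.247], [0.0, 0.0, 0.0, 1.0]] [[449.68457543   0.         278.28001674]
 [  0.         449.68457543 213.21417356]
 [  0.           0.           1.        ]] -0.054232464069191404
side [[0.981, -0.152, 0.123, 0.337], [-0.196, -0.761, 0.618, -0.702], [-0.001, -0.631, -0.776, 0.977], [0.0, 0.0, 0.0, 1.0]] [[451.82355482   0.         278.82048894]
 [  0.         451.82355482 208.53421335]
 [  0.           0.           1.        ]] -0.03190219965553712
```

View pics/top0.png

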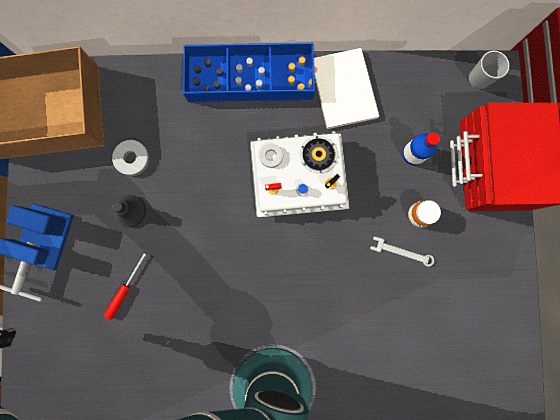

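View pics/side0.png

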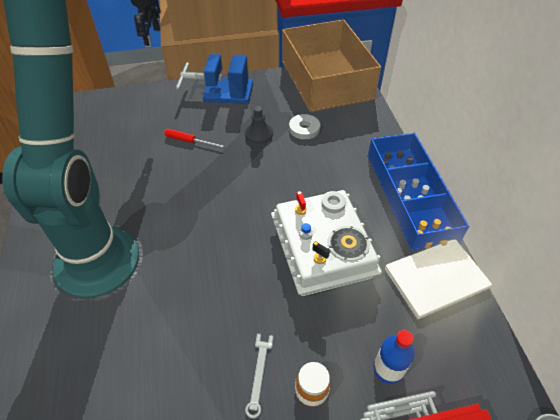

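The top view shows the casing around (300,175), with the red wing at (272,186), the blue pin at (302,188) and the black wing at (333,181). The side view agrees: red at (301,203), blue at (306,230) and black at (320,250).

Run:
```python
from h import *
for n,box in(("top",(245,130,355,220)),("side",(270,185,385,295))):
    z=np.load(f"pics/{n}0.npz"); im,d=z["im"],z["d"]; c=ctrl.calibration(n)
    x0,y0,x1,y1=box; hsv=cv2.cvtColor(im,cv2.COLOR_RGB2HSV)
    H,S,V=[hsv[...,i].astype(int) for i in range(3)]
    M=np.zeros(H.shape,bool); M[y0:y1,x0:x1]=1
    for nm,m,zz in(("red",((H<8)|(H>172))&(S>150)&(V>90),.140),("blue",(H>100)&(H<125)&(S>120)&(V>60),.132),("black",(V<60),.14)):
        k,l,st,ce=cv2.connectedComponentsWithStats((m&M).astype(np.uint8))
        for i in range(1,k):
            if st[i,4]<15: continue
            u,v=ce[i]; D=np.median(d[l==i]); 
            pts=np.argwhere(l==i)[:,::-1]; P=np.array([onplane(c,*p,zz)[:2] for p in pts]); w,e=np.linalg.eigh(np.cov(P.T)); 
            print(n,nm,st[i],ce[i].round(1),"depthpt",atdepth(c,u,v,D).round(3),"plane",onplane(c,u,v,zz).round(3),"ang",np.degrees(np.arctan2(e[1,1],e[0,1])).round(0),np.sqrt(w*12).round(3))
```

```text
top red [265 183  16   7  73] [273.6 185.9] depthpt [ 0.528 -0.014  0.142] plane [ 0.528 -0.014  0.14 ] ang 99.0 [0.013 0.037]
top blue [298 184  10   9  64] [302.5 188.1] depthpt [ 0.524 -0.087  0.122] plane [ 0.523 -0.087  0.132] ang 140.0 [0.02 0.02]
top black [303 137  32  34 364] [318.  153.8] depthpt [ 0.619 -0.132  0.094] plane [ 0.608 -0.127  0.14 ] ang -162.0 [0.084 0.086]
top black [343 142  12  18  75] [347.2 148.6] depthpt [ 0.655 -0.224  0.   ] plane [ 0.62  -0.201  0.14 ] ang 156.0 [0.027 0.047]
top black [316 151   6   6  26] [318.4 153.1] depthpt [ 0.619 -0.132  0.1  ] plane [ 0.61  -0.128  0.14 ] ang 62.0 [0.013 0.013]
top black [345 161   5  26  42] [346.5 172.5] depthpt [ 0.586 -0.22   0.   ] plane [ 0.559 -0.197  0.14 ] ang -178.0 [0.007 0.067]
top black [325 174  14  14  56] [332.5 180.4] depthpt [ 0.54  -0.161  0.14 ] plane [ 0.54  -0.161  0.14 ] ang 135.0 [0.01  0.042]
top black [348 188   4  18  25] [349.  197.3] depthpt [ 0.515 -0.224  0.   ] plane [ 0.496 -0.201  0.14 ] ang -174.0 [0.006 0.045]
top black [273 210  73  10 161] [310.  214.5] depthpt [ 0.469 -0.114  0.   ] plane [ 0.455 -0.103  0.14 ] ang 93.0 [0.018 0.164]
side red [296 192   9  18  91] [300.7 200.5] depthpt [ 0.527 -0.019  0.138] plane [ 0.526 -0.02   0.14 ] ang 91.0 [0.014 0.049]
side blue [381 185   4   7  16] [383.1 187.1] depthpt [0.8   0.09  0.008] plane [ 0.741 -0.012  0.132] ang 82.0 [0.007 0.022]
side blue [302 223   9  10  72] [305.8 227.7] depthpt [ 0.523 -0.09   0.122] plane [ 0.521 -0.097  0.132] ang 78.0 [0.019 0.025]
side black [313 244  16  14 125] [320.8 250.2] depthpt [ 0.539 -0.166  0.134] plane [ 0.537 -0.17   0.14 ] ang 127.0 [0.02  0.038]
```

```bash
python3 -m crank '[[1,-0.28,-0.274,-0.06,0],[1,-0.28,-0.274,-0.06,0],[1,-0.28,-0.274,-0.06,0],[1,-0.28,-0.274,-0.06,0],[1,-0.28,-0.274,-0.06,0],[1,-0.28,-0.274,-0.06,0],[1,-0.28,-0.274,0,0],[1,-0.28,-0.274,0,0]]'
python3 -m crank '[[1,-0.28,-0.274,0,0],[1,-0.28,-0.274,0,0],[1,-0.28,-0.274,0,0],[1,-0.28,-0.274,0,0],[1,0,0,0,0.345],[1,0,0,0,0.345],[1,0,0,0,0.345],[1,0,0,0,0.345]]'
python3 -m crank '[[1,0,0,0,0.345],[1,0,0,0,0.345],[1,0,0,0,0]]'
python3 - <<'E'
from h import *
s=ctrl.sense(); print({k:np.round(v,3).tolist() for k,v in s.items()})
im,d,c=grab("wrist"); cv2.imwrite("pics/w1.png",im[:,:,::-1]); np.savez("pics/w1.npz",im=im,d=d,pose=c["pose"]);print(np.round(c["pose"],3).tolist())
E
```

```text
time: 1.1
ee_pos: [0.4214, 0.1953, 0.2641]
eef_rot: [[-0.948, 0.319, 0.0], [0.319, 0.948, 0.0], [-0.0, 0.0, -1.0]]
force: [-0.3, 0.3, -0.5]
width: 1.002
grip_force: 0.0
time: 2.1
ee_pos: [0.5274, -0.0123, 0.2636]
eef_rot: [[-0.495, 0.869, -0.001], [0.869, 0.495, -0.0], [0.0, -0.001, -1.0]]
force: [0.4, 0.3, -0.3]
width: 0.999
grip_force: 0.0
time: 2.48
ee_pos: [0.5274, -0.0121, 0.2637]
eef_rot: [[-0.163, 0.987, -0.001], [0.987, 0.163, -0.0], [-0.0, -0.001, -1.0]]
force: [-0.1, -0.2, -0.1]
width: 0.998
grip_force: 0.0
{'time': 2.475, 'qpos': [-0.544, 0.215, 0.59, 1.872, -0.134, 1.094, 0.26], 'qvel': [0.008, -0.001, -0.013, -0.001, 0.0, -0.0, 0.061], 'tau': [-0.06, -33.503, 3.547, -25.235, 0.001, 0.003, -0.6], 'ee_pos': [0.527, -0.012, 0.264], 'eef_rot': [[-0.163, 0.987, -0.001], [0.987, 0.163, -0.0], [-0.0, -0.001, -1.0]], 'force': [-0.064, -0.209, -0.144], 'moment': [-0.008, -0.032, -0.006], 'grip_force': 0.0, 'width': 0.998}
[[0.987, 0.155, 0.051, 0.514], [0.163, -0.937, -0.31, 0.067], [-0.001, 0.315, -0.949, 0.427], [0.0, 0.0, 0.0, 1.0]]
```

View pics/w1.png

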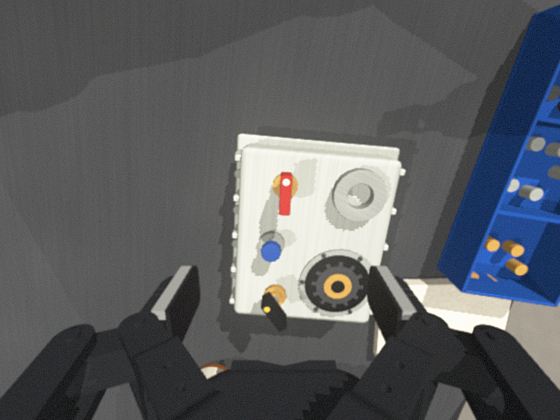

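The wrist view shows the red wing around (285,195) with its white dot at (286,182), the blue pin at (271,250) and the black wing at (273,306). The space on both sides of the red wing is clear.

```bash
cat > look.py <<'E'
from h import *
def red(im,c,zz=.1405,box=None):
    hsv=cv2.cvtColor(im,cv2.COLOR_RGB2HSV); H,S,V=[hsv[...,i].astype(int) for i in range(3)]
    m=(((H<8)|(H>172))&(S>150)&(V>150)).astype(np.uint8)
    k,l,st,ce=cv2.connectedComponentsWithStats(m)
    for i in range(1,k):
        if st[i,4]<100: continue
        h=cv2.convexHull(np.argwhere(l==i)[:,::-1].astype(np.int32))
        P=np.array([onplane(c,*p[0],zz)[:2] for p in h]).astype(np.float32)
        if abs(P.mean(0)-[.53,-.013]).max()>.05: continue
        r=cv2.minAreaRect(P*1000); print("red",st[i],ce[i].round(1),r, "corners",cv2.boxPoints(r).round(1).tolist())
        x0,y0,w,hh=st[i,:4]; sub=np.zeros(m.shape,bool); sub[y0:y0+hh,x0:x0+w]=1
        hm=np.zeros(m.shape,np.uint8); cv2.fillConvexPoly(hm,h,1)
        w=np.argwhere((hm>0)&(S<90)&(V>150))[:,::-1]
        if len(w): print("dot",len(w),w.mean(0),onplane(c,*w.mean(0),zz))
E
python3 - <<'E'
from look import *
z=np.load("pics/w1.npz"); c=dict(ctrl.calibration("wrist")); c["pose"]=z["pose"]
red(z["im"],c)
im,d=z["im"],z["d"]
P=[(284,188),(286,205),(271,252),(320,170)]
for u,v in P: print(u,v,atdepth(c,u,v,d[v,u]).round(4))
x=im[165:230,255:320]; cv2.imwrite("pics/w1c.png",cv2.resize(x[:,:,::-1],(585,585),interpolation=cv2.INTER_NEAREST))
E
```

```text
red [280 173  12  42 372] [284.9 194.6] ((528.4252319335938, -9.557952880859375), (11.069781303405762, 43.092803955078125), 9.18043041229248) corners [[519.5, 10.800000190734863], [526.4000244140625, -31.700000762939453], [537.2999877929688, -29.899999618530273], [530.5, 12.600000381469727]]
dot 44 [285.79545455 181.88636364] [0.52669334 0.00285632 0.1405    ]
284 188 [ 0.526  -0.0038  0.14  ]
286 205 [ 0.5309 -0.021   0.1407]
271 252 [ 0.5244 -0.0858  0.1217]
320 170 [0.5658 0.0119 0.0904]
```

View pics/w1c.png

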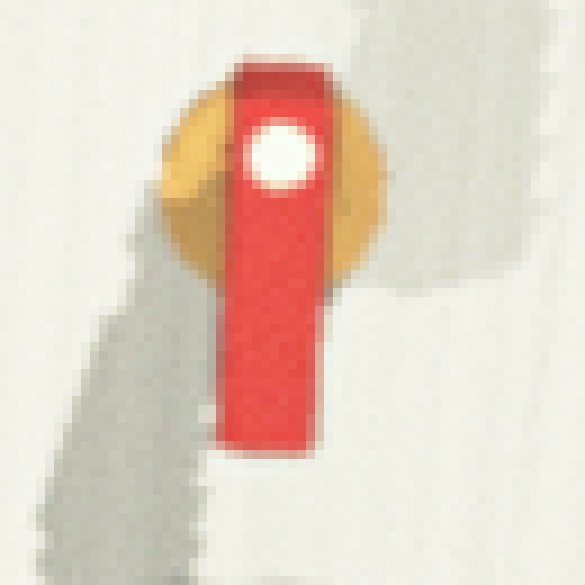

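The crop shows the wing top face upright, with the dot toward world +y. The wing axis is at about (0.529, -0.012) and the yaw already matches the tool. I'll shift 2 mm, half-close, descend and grip.

```bash
python3 -m crank '[[-0.1,0,0.012,0.2,0],[-0.1,0,0,0.2,0],[-0.1,0,0,0.2,0],[-0.1,0,0,0.2,0],[-0.1,0,0,0.15,0],[-0.1,0,0,0.078,0],[-0.1,0,0,0,0]]'
python3 -m crank '[[-1,0,0,0,0],[-1,0,0,0,0],[-1,0,0,0,0],[-1,0,0,0,0],[-1,0,0,0,0],[-1,0,0,0,0]]'
python3 - <<'E'
from h import *
s=ctrl.sense(); print({k:np.round(v,3).tolist() for k,v in s.items()})
E
```

```text
time: 3.4
ee_pos: [0.5291, -0.0121, 0.1094]
eef_rot: [[-0.162, 0.987, -0.001], [0.987, 0.162, -0.0], [0.0, -0.001, -1.0]]
force: [0.9, -0.3, -0.3]
width: 0.45
grip_force: 0.0
time: 4.15
ee_pos: [0.5296, -0.0121, 0.1107]
eef_rot: [[-0.161, 0.987, 0.001], [0.987, 0.161, 0.0], [0.0, 0.001, -1.0]]
force: [-2.7, -0.5, 6.8]
width: 0.116
grip_force: 61.5
{'time': 4.15, 'qpos': [-0.459, 0.427, 0.52, 2.007, -0.298, 0.78, 0.398], 'qvel': [-0.0, -0.001, 0.001, -0.002, 0.001, -0.001, -0.0], 'tau': [-0.405, -38.652, 4.679, -19.221, -0.257, -0.829, 0.028], 'ee_pos': [0.53, -0.012, 0.111], 'eef_rot': [[-0.161, 0.987, 0.001], [0.987, 0.161, 0.0], [0.0, 0.001, -1.0]], 'force': [-2.693, -0.517, 6.8], 'moment': [-0.182, 0.625, 0.016], 'grip_force': 61.489, 'width': 0.116}
```

```bash
cat > st.py <<'E'
from h import *
s=ctrl.sense(); R=np.array(s["eef_rot"]); print("t",round(s["time"],2),"yawy",np.degrees(np.arctan2(R[1,1],R[0,1])).round(2),"F",np.round(s["force"],1),"M",np.round(s["moment"],3),"q",np.round(s["qpos"],2),"tau7",round(s["tau"][6],3),"pos",np.round(s["ee_pos"],4),"w",round(s["width"],3),round(s["grip_force"],1))
E
python3 -m crank '[[-1,0,0,0,0.25],[-1,0,0,0,0.25],[-1,0,0,0,0.25],[-1,0,0,0,0]]' >/dev/null; python3 st.py
python3 -m crank '[[-1,0,0,0,0.25],[-1,0,0,0,0.25],[-1,0,0,0,0.25],[-1,0,0,0,0]]' >/dev/null; python3 st.py
```

```text
t 4.65 yawy -13.27 F [-2.9 -0.3  6.6] M [-0.259  0.657 -0.077] q [-0.53  0.45  0.62  2.01 -0.36  0.79  0.06] tau7 -0.221 pos [ 0.5295 -0.0122  0.1105] w 0.117 61.5
t 5.15 yawy -35.75 F [-2.3 -0.5  5.4] M [-0.302  0.729 -0.05 ] q [-0.61  0.47  0.72  2.02 -0.42  0.81 -0.27] tau7 -0.219 pos [ 0.5293 -0.0122  0.1103] w 0.115 61.4
```

```bash
python3 -m crank '[[-1,0,0,0,0.25],[-1,0,0,0,0.25],[-1,0,0,0,0.25],[-1,0,0,0,0.25],[-1,0,0,0,0.25],[-1,0,0,0,0.25],[-1,0,0,0,0.25],[-1,0,0,0,0]]' >/dev/null; python3 st.py
for i in 1; do python3 -m crank '[[-1,0,0,0,0.1],[-1,0,0,0,0.1],[-1,0,0,0,0.1],[-1,0,0,0,0]]' >/dev/null; python3 st.py; done
python3 -m crank '[[-1,0,0,0,0.03],[-1,0,0,0,0.03],[-1,0,0,0,0.03]]'>/dev/null; python3 st.py
```

```text
t 6.15 yawy -88.11 F [-4.2 -0.6  4.6] M [-0.222  0.9   -0.021] q [-0.77  0.55  0.95  2.02 -0.6   0.87 -1.02] tau7 -0.288 pos [ 0.529 -0.012  0.11 ] w 0.115 61.4
t 6.65 yawy -97.06 F [-3.7  0.2  4.7] M [-0.143  0.973  0.016] q [-0.79  0.57  0.99  2.03 -0.63  0.88 -1.15] tau7 -0.113 pos [ 0.529  -0.0119  0.1099] w 0.116 61.3
t 7.03 yawy -99.85 F [-4.1 -0.7  6.1] M [-0.09   1.111  0.055] q [-0.8   0.58  1.    2.03 -0.64  0.89 -1.19] tau7 0.058 pos [ 0.529  -0.0119  0.1098] w 0.115 61.4
```

```bash
python3 -m crank '[[-1,0,0,0,0.03],[-1,0,0,0,0.03]]'>/dev/null; python3 st.py
python3 -m crank '[[-1,0,0,0,0.03],[-1,0,0,0,0.03]]'>/dev/null; python3 st.py
python3 -m crank '[[-1,0,0,0,0]]'>/dev/null; python3 st.py
python3 -m crank '[[-1,0,0,0,0]]'>/dev/null; python3 st.py
```

```text
t 7.28 yawy -101.65 F [-4.7 -1.1  4.8] M [-0.117  1.134  0.009] q [-0.81  0.58  1.01  2.03 -0.64  0.89 -1.21] tau7 0.058 pos [ 0.529  -0.0119  0.1098] w 0.116 61.4
t 7.53 yawy -103.45 F [-5.2  0.4  5.1] M [-0.113  1.072  0.09 ] q [-0.81  0.59  1.01  2.03 -0.65  0.89 -1.24] tau7 0.058 pos [ 0.529  -0.0119  0.1098] w 0.119 61.4
t 7.65 yawy -103.42 F [-5.2  0.8  5.5] M [-0.071  1.139  0.006] q [-0.81  0.59  1.01  2.03 -0.65  0.89 -1.24] tau7 -0.051 pos [ 0.529  -0.0119  0.1098] w 0.114 61.4
t 7.78 yawy -103.43 F [-4.7  0.4  5.5] M [-8.200e-02  1.107e+00 -1.000e-03] q [-0.81  0.59  1.01  2.03 -0.65  0.89 -1.24] tau7 -0.019 pos [ 0.529  -0.0119  0.1098] w 0.117 61.4
```

```bash
cat > chk.py <<'E'
from h import *; import sys
s=ctrl.sense(); R=np.array(s["eef_rot"]); print(round(s["time"],2),np.degrees(np.arctan2(R[1,1],R[0,1])).round(2),"Mz",round(s["moment"][2],3),"tau7",round(s["tau"][6],3),flush=True)
sys.exit(int(s["tau"][6]>0.12 or s["moment"][2]>0.17))
E
s() { python3 chk.py; }
python3 -m crank '[[-1,0,0,0,0.01],[-1,0,0,0,0.01]]' >/dev/null && s &&
python3 -m crank '[[-1,0,0,0,0.01],[-1,0,0,0,0.01]]' >/dev/null && s &&
python3 -m crank '[[-1,0,0,0,0.01],[-1,0,0,0,0.01]]' >/dev/null && s &&
python3 -m crank '[[-1,0,0,0,0.01],[-1,0,0,0,0.01]]' >/dev/null && s &&
python3 -m crank '[[-1,0,0,0,0.01],[-1,0,0,0,0.01]]' >/dev/null && s &&
python3 -m crank '[[-1,0,0,0,0.01],[-1,0,0,0,0.01]]' >/dev/null && s &&
python3 -m crank '[[-1,0,0,0,0.01],[-1,0,0,0,0.01]]' >/dev/null && s &&
python3 -m crank '[[-1,0,0,0,0.01],[-1,0,0,0,0.01]]' >/dev/null && s &&
python3 -m crank '[[-1,0,0,0,0.01],[-1,0,0,0,0.01]]' >/dev/null && s &&
python3 -m crank '[[-1,0,0,0,0.01],[-1,0,0,0,0.01]]' >/dev/null && s &&
python3 -m crank '[[-1,0,0,0,0.01],[-1,0,0,0,0.01]]' >/dev/null && s &&
python3 -m crank '[[-1,0,0,0,0.01],[-1,0,0,0,0.01]]' >/dev/null && s
```

```text
8.03 -104.03 Mz 0.062 tau7 -0.012
8.28 -104.63 Mz 0.02 tau7 -0.013
8.53 -105.23 Mz 0.019 tau7 -0.013
8.78 -105.83 Mz 0.079 tau7 -0.013
9.03 -106.43 Mz 0.018 tau7 -0.013
9.28 -107.03 Mz 0.07 tau7 -0.013
9.53 -107.63 Mz 0.086 tau7 -0.013
9.78 -108.23 Mz 0.025 tau7 -0.013
10.03 -108.83 Mz 0.057 tau7 -0.013
10.28 -109.43 Mz 0.032 tau7 -0.013
10.53 -110.02 Mz 0.015 tau7 -0.013
10.78 -110.63 Mz 0.012 tau7 -0.013
```

```bash
s() { python3 chk.py; }
python3 -m crank '[[-1,0,0,0,0.01],[-1,0,0,0,0.01]]' >/dev/null && s &&
python3 -m crank '[[-1,0,0,0,0.01],[-1,0,0,0,0.01]]' >/dev/null && s &&
python3 -m crank '[[-1,0,0,0,0.01],[-1,0,0,0,0.01]]' >/dev/null && s &&
python3 -m crank '[[-1,0,0,0,0.01],[-1,0,0,0,0.01]]' >/dev/null && s &&
python3 -m crank '[[-1,0,0,0,0.01],[-1,0,0,0,0.01]]' >/dev/null && s &&
python3 -m crank '[[-1,0,0,0,0.01],[-1,0,0,0,0.01]]' >/dev/null && s &&
python3 -m crank '[[-1,0,0,0,0.01],[-1,0,0,0,0.01]]' >/dev/null && s &&
python3 -m crank '[[-1,0,0,0,0.01],[-1,0,0,0,0.01]]' >/dev/null && s &&
python3 -m crank '[[-1,0,0,0,0.01],[-1,0,0,0,0.01]]' >/dev/null && s &&
python3 -m crank '[[-1,0,0,0,0.01],[-1,0,0,0,0.01]]' >/dev/null && s &&
python3 -m crank '[[-1,0,0,0,0.01],[-1,0,0,0,0.01]]' >/dev/null && s &&
python3 -m crank '[[-1,0,0,0,0.01],[-1,0,0,0,0.01]]' >/dev/null && s &&
python3 -m crank '[[-1,0,0,0,0.01],[-1,0,0,0,0.01]]' >/dev/null && s &&
python3 -m crank '[[-1,0,0,0,0.01],[-1,0,0,0,0.01]]' >/dev/null && s &&
python3 -m crank '[[-1,0,0,0,0.01],[-1,0,0,0,0.01]]' >/dev/null && s &&
python3 -m crank '[[-1,0,0,0,0.01],[-1,0,0,0,0.01]]' >/dev/null && s &&
python3 -m crank '[[-1,0,0,0,0.01],[-1,0,0,0,0.01]]' >/dev/null && s &&
python3 -m crank '[[-1,0,0,0,0.01],[-1,0,0,0,0.01]]' >/dev/null && s &&
python3 -m crank '[[-1,0,0,0,0.01],[-1,0,0,0,0.01]]' >/dev/null && s &&
python3 -m crank '[[-1,0,0,0,0.01],[-1,0,0,0,0.01]]' >/dev/null && s &&
python3 -m crank '[[-1,0,0,0,0.01],[-1,0,0,0,0.01]]' >/dev/null && s &&
python3 -m crank '[[-1,0,0,0,0.01],[-1,0,0,0,0.01]]' >/dev/null && s &&
python3 -m crank '[[-1,0,0,0,0.01],[-1,0,0,0,0.01]]' >/dev/null && s &&
python3 -m crank '[[-1,0,0,0,0.01],[-1,0,0,0,0.01]]' >/dev/null && s
```

```text
11.03 -111.23 Mz 0.045 tau7 -0.013
11.28 -111.82 Mz -0.003 tau7 -0.013
11.53 -112.43 Mz 0.063 tau7 -0.013
11.78 -113.04 Mz 0.027 tau7 -0.012
12.03 -113.64 Mz 0.015 tau7 -0.012
12.28 -114.24 Mz -0.003 tau7 -0.012
12.53 -114.83 Mz 0.071 tau7 -0.012
12.78 -115.44 Mz -0.002 tau7 -0.024
13.03 -116.07 Mz 0.067 tau7 -0.012
13.28 -116.67 Mz 0.03 tau7 -0.012
13.53 -117.27 Mz 0.02 tau7 -0.012
13.78 -117.86 Mz 0.044 tau7 -0.012
14.03 -118.46 Mz 0.004 tau7 -0.012
14.28 -119.06 Mz 0.038 tau7 -0.012
14.53 -119.67 Mz 0.05 tau7 -0.012
14.78 -120.27 Mz 0.035 tau7 -0.023
15.03 -120.88 Mz 0.041 tau7 -0.012
15.28 -121.48 Mz 0.004 tau7 -0.012
15.53 -122.08 Mz 0.071 tau7 -0.012
15.78 -122.68 Mz -0.015 tau7 -0.012
16.02 -123.28 Mz -0.028 tau7 -0.012
16.27 -123.88 Mz 0.081 tau7 -0.012
16.52 -124.48 Mz 0.005 tau7 -0.012
16.77 -125.08 Mz 0.073 tau7 -0.012
```

```bash
s() { python3 chk.py; }
python3 -m crank '[[-1,0,0,0,0.01],[-1,0,0,0,0.01]]' >/dev/null && s &&
python3 -m crank '[[-1,0,0,0,0.01],[-1,0,0,0,0.01]]' >/dev/null && s &&
python3 -m crank '[[-1,0,0,0,0.01],[-1,0,0,0,0.01]]' >/dev/null && s &&
python3 -m crank '[[-1,0,0,0,0.01],[-1,0,0,0,0.01]]' >/dev/null && s &&
python3 -m crank '[[-1,0,0,0,0.01],[-1,0,0,0,0.01]]' >/dev/null && s &&
python3 -m crank '[[-1,0,0,0,0.01],[-1,0,0,0,0.01]]' >/dev/null && s &&
python3 -m crank '[[-1,0,0,0,0.01],[-1,0,0,0,0.01]]' >/dev/null && s &&
python3 -m crank '[[-1,0,0,0,0.01],[-1,0,0,0,0.01]]' >/dev/null && s &&
python3 -m crank '[[-1,0,0,0,0.01],[-1,0,0,0,0.01]]' >/dev/null && s &&
python3 -m crank '[[-1,0,0,0,0.01],[-1,0,0,0,0.01]]' >/dev/null && s &&
python3 -m crank '[[-1,0,0,0,0.01],[-1,0,0,0,0.01]]' >/dev/null && s &&
python3 -m crank '[[-1,0,0,0,0.01],[-1,0,0,0,0.01]]' >/dev/null && s &&
python3 -m crank '[[-1,0,0,0,0.01],[-1,0,0,0,0.01]]' >/dev/null && s &&
python3 -m crank '[[-1,0,0,0,0.01],[-1,0,0,0,0.01]]' >/dev/null && s &&
python3 -m crank '[[-1,0,0,0,0.01],[-1,0,0,0,0.01]]' >/dev/null && s &&
python3 -m crank '[[-1,0,0,0,0.01],[-1,0,0,0,0.01]]' >/dev/null && s &&
python3 -m crank '[[-1,0,0,0,0.01],[-1,0,0,0,0.01]]' >/dev/null && s &&
python3 -m crank '[[-1,0,0,0,0.01],[-1,0,0,0,0.01]]' >/dev/null && s &&
python3 -m crank '[[-1,0,0,0,0.01],[-1,0,0,0,0.01]]' >/dev/null && s &&
python3 -m crank '[[-1,0,0,0,0.01],[-1,0,0,0,0.01]]' >/dev/null && s &&
python3 -m crank '[[-1,0,0,0,0.01],[-1,0,0,0,0.01]]' >/dev/null && s &&
python3 -m crank '[[-1,0,0,0,0.01],[-1,0,0,0,0.01]]' >/dev/null && s &&
python3 -m crank '[[-1,0,0,0,0.01],[-1,0,0,0,0.01]]' >/dev/null && s &&
python3 -m crank '[[-1,0,0,0,0.01],[-1,0,0,0,0.01]]' >/dev/null && s; python3 st.py
```

```text
17.02 -125.68 Mz 0.049 tau7 -0.012
17.27 -126.28 Mz 0.05 tau7 -0.012
17.52 -126.88 Mz 0.094 tau7 -0.012
17.77 -127.48 Mz 0.014 tau7 -0.012
18.02 -128.08 Mz -0.001 tau7 -0.012
18.27 -128.67 Mz 0.046 tau7 -0.012
18.52 -129.28 Mz 0.061 tau7 -0.012
18.77 -129.88 Mz 0.085 tau7 -0.012
19.02 -130.48 Mz 0.064 tau7 -0.012
19.27 -131.08 Mz 0.008 tau7 -0.012
19.52 -131.68 Mz 0.035 tau7 -0.012
19.77 -132.28 Mz 0.037 tau7 -0.011
20.02 -132.88 Mz 0.104 tau7 -0.012
20.27 -133.48 Mz 0.074 tau7 -0.012
20.52 -134.08 Mz 0.05 tau7 -0.012
20.77 -134.67 Mz -0.005 tau7 -0.012
21.02 -135.28 Mz 0.045 tau7 -0.012
21.27 -135.88 Mz 0.017 tau7 -0.012
21.52 -136.48 Mz 0.106 tau7 -0.012
21.77 -137.08 Mz 0.089 tau7 -0.011
22.02 -137.68 Mz 0.009 tau7 -0.012
22.27 -138.28 Mz 0.064 tau7 -0.012
22.52 -138.88 Mz 0.035 tau7 -0.012
22.77 -139.48 Mz 0.076 tau7 -0.012
t 22.77 yawy -139.48 F [-5.8  1.2  4. ] M [0.121 1.199 0.076] q [-0.89  0.68  1.16  2.03 -0.78  0.97 -1.75] tau7 -0.012 pos [ 0.529  -0.0117  0.1096] w 0.116 61.2
```

```bash
s() { python3 chk.py; }
python3 -m crank '[[-1,0,0,0,0.01],[-1,0,0,0,0.01]]' >/dev/null && s &&
python3 -m crank '[[-1,0,0,0,0.01],[-1,0,0,0,0.01]]' >/dev/null && s &&
python3 -m crank '[[-1,0,0,0,0.01],[-1,0,0,0,0.01]]' >/dev/null && s &&
python3 -m crank '[[-1,0,0,0,0.01],[-1,0,0,0,0.01]]' >/dev/null && s &&
python3 -m crank '[[-1,0,0,0,0.01],[-1,0,0,0,0.01]]' >/dev/null && s &&
python3 -m crank '[[-1,0,0,0,0.01],[-1,0,0,0,0.01]]' >/dev/null && s &&
python3 -m crank '[[-1,0,0,0,0.01],[-1,0,0,0,0.01]]' >/dev/null && s &&
python3 -m crank '[[-1,0,0,0,0.01],[-1,0,0,0,0.01]]' >/dev/null && s &&
python3 -m crank '[[-1,0,0,0,0.01],[-1,0,0,0,0.01]]' >/dev/null && s &&
python3 -m crank '[[-1,0,0,0,0.01],[-1,0,0,0,0.01]]' >/dev/null && s &&
python3 -m crank '[[-1,0,0,0,0.01],[-1,0,0,0,0.01]]' >/dev/null && s &&
python3 -m crank '[[-1,0,0,0,0.01],[-1,0,0,0,0.01]]' >/dev/null && s &&
python3 -m crank '[[-1,0,0,0,0.01],[-1,0,0,0,0.01]]' >/dev/null && s &&
python3 -m crank '[[-1,0,0,0,0.01],[-1,0,0,0,0.01]]' >/dev/null && s &&
python3 -m crank '[[-1,0,0,0,0.01],[-1,0,0,0,0.01]]' >/dev/null && s &&
python3 -m crank '[[-1,0,0,0,0.01],[-1,0,0,0,0.01]]' >/dev/null && s &&
python3 -m crank '[[-1,0,0,0,0.01],[-1,0,0,0,0.01]]' >/dev/null && s &&
python3 -m crank '[[-1,0,0,0,0.01],[-1,0,0,0,0.01]]' >/dev/null && s &&
python3 -m crank '[[-1,0,0,0,0.01],[-1,0,0,0,0.01]]' >/dev/null && s &&
python3 -m crank '[[-1,0,0,0,0.01],[-1,0,0,0,0.01]]' >/dev/null && s; python3 st.py
```

```text
23.02 -140.08 Mz -0.003 tau7 -0.011
23.27 -140.68 Mz 0.09 tau7 -0.012
23.52 -141.28 Mz -0.015 tau7 -0.012
23.77 -141.89 Mz 0.06 tau7 -0.012
24.02 -142.48 Mz 0.031 tau7 -0.012
24.27 -143.09 Mz 0.011 tau7 -0.011
24.52 -143.68 Mz 0.04 tau7 -0.012
24.77 -144.28 Mz 0.029 tau7 -0.012
25.02 -144.88 Mz -0.015 tau7 -0.012
25.27 -145.48 Mz 0.058 tau7 -0.016
25.52 -146.08 Mz 0.083 tau7 -0.058
25.77 -146.66 Mz 0.171 tau7 -0.155
t 25.77 yawy -146.66 F [-5.4  0.9  3.7] M [0.188 1.181 0.171] q [-0.9   0.7   1.19  2.03 -0.8   0.98 -1.86] tau7 -0.155 pos [ 0.5291 -0.0116  0.1096] w 0.113 61.2
```

```bash
python3 -m crank '[[-1,0,0,0,0.01]]' >/dev/null; python3 chk.py;  python3 -m crank '[[-1,0,0,0,0]]' >/dev/null; python3 chk.py;  python3 -m crank '[[-1,0,0,0,0]]' >/dev/null; python3 chk.py; python3 -m crank '[[-1,0,0,0,0]]' >/dev/null; python3 chk.py;python3 -m crank '[[-1,0,0,0,0]]' >/dev/null; python3 chk.py
```

```text
25.9 -146.95 Mz 0.209 tau7 -0.202
26.02 -146.94 Mz 0.22 tau7 -0.241
26.15 -146.94 Mz 0.214 tau7 -0.23
26.27 -146.94 Mz 0.221 tau7 -0.23
26.4 -146.94 Mz 0.276 tau7 -0.23
```

```bash
python3 -m crank '[[-1,0,0,0,-0.305],[-1,0,0,0,-0.305],[-1,0,0,0,-0.305],[-1,0,0,0,-0.305],[-1,0,0,0,-0.305]]' >/dev/null; python3 -m crank '[[-1,0,0,0,-0.305],[-1,0,0,0,-0.305],[-1,0,0,0,-0.305],[-1,0,0,0,-0.305],[-1,0,0,0,-0.305],[-1,0,0,0,0],[-1,0,0,0,0]]' >/dev/null; python3 st.py
```

```text
t 27.9 yawy -55.54 F [-5.4  0.2  8.2] M [-0.076  1.277  0.026] q [-0.67  0.5   0.8   2.02 -0.49  0.82 -0.56] tau7 -0.043 pos [ 0.5293 -0.0122  0.1101] w 0.117 61.6
```

```bash
python3 -m crank '[[-0.3,0,0,0,0],[-0.3,0,0,0,0],[-0.3,0,0,0,0],[-0.3,0,0,0,0],[-0.3,0,0,-0.2,0],[-0.3,0,0,-0.3,0],[-0.3,0,0,-0.4,0],[-0.3,0,0,0,0]]'
python3 - <<'E'
from look import *
im,d,c=grab("wrist"); cv2.imwrite("pics/w2.png",im[:,:,::-1]); red(im,c,.140)
hsv=cv2.cvtColor(im,cv2.COLOR_RGB2HSV); H,S,V=[hsv[...,i].astype(int) for i in range(3)]
m=((H>100)&(H<125)&(S>120)&(V>60)).astype(np.uint8); k,l,st,ce=cv2.connectedComponentsWithStats(m)
for i in range(1,k):
    if st[i,4]>80:
        P=onplane(c,*ce[i],.132)
        if abs(P[:2]-[.524,-.087]).max()<.05:
            h=cv2.convexHull(np.argwhere(l==i)[:,::-1].astype(np.int32)); print("blue",st[i],P,atdepth(c,*ce[i],np.median(d[l==i])))
            dd=d[l==i]; pp=np.argwhere(l==i); W=np.array([atdepth(c,x,y,d[y,x]) for y,x in pp]); t=W[W[:,2]>.127]; print(len(t),t.mean(0),t.min(0),t.max(0))
E
```

```text
time: 28.9
ee_pos: [0.5324, -0.0123, 0.2489]
eef_rot: [[0.824, 0.566, 0.008], [0.566, -0.824, 0.002], [0.008, 0.003, -1.0]]
force: [-0.1, -0.7, -0.3]
width: 0.35
grip_force: 0.0
red [275 179  12  44 409] [280.5 201.7] ((530.4766235351562, -10.473869323730469), (43.50641632080078, 10.718040466308594), 34.40223693847656) corners [[509.5, -18.299999237060547], [515.5999755859375, -27.200000762939453], [551.5, -2.5999999046325684], [545.4000244140625, 6.199999809265137]]
dot 50 [280.6  189.16] [ 0.54031658 -0.0038877   0.14      ]
blue [325 227  21  22 336] [ 0.52787775 -0.08107148  0.132     ] [ 0.52521566 -0.08544968  0.1211891 ]
1 [0.59710556 0.03278408 0.41313836] [0.59710556 0.03278408 0.41313836] [0.59710556 0.03278408 0.41313836]
```

View pics/w2.png

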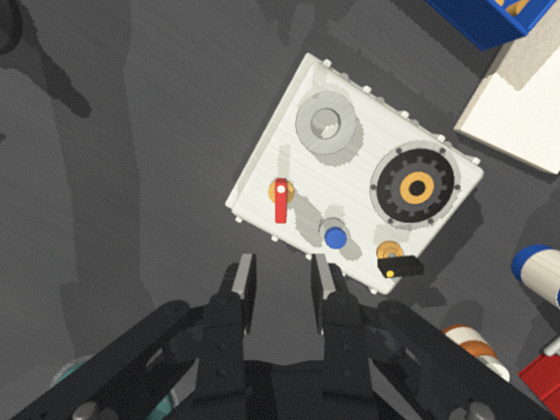

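The wrist view shows the red wing at (281,201) turned to 34.4°, which is 90° from the stop as the tool yaw says. The blue pin is at (335,237), and the black screw and bearing are undisturbed. The fingers now shut and move over the pin.

```bash
python3 -m crank '[[-1,-0.107,0.126,0,0],[-1,-0.107,0.126,0,0],[-1,-0.107,0.127,0,0],[-1,0,0,0.2,0],[-1,0,0,0.2,0],[-1,0,0,0.2,0],[-1,0,0,0.08,0],[-1,0,0,0,0]]'
python3 - <<'E'
from h import *
im,d,c=grab("wrist"); cv2.imwrite("pics/w3.png",im[:,:,::-1])
im,d,c=grab("side"); cv2.imwrite("pics/s3.png",cv2.resize(im[150:290,240:400,::-1],(640,560)))
E
python3 st.py
```

```text
time: 29.95
ee_pos: [0.5212, -0.0863, 0.1419]
eef_rot: [[0.825, 0.566, -0.002], [0.566, -0.825, -0.001], [-0.002, -0.001, -1.0]]
force: [0.2, -0.2, 1.0]
width: -0.001
grip_force: 0.0
t 30.05 yawy -55.53 F [0.2 0.6 0.2] M [-0.051  0.03   0.005] q [-0.58  0.45  0.87  2.   -0.44  0.89 -0.44] tau7 0.002 pos [ 0.5224 -0.0864  0.1434] w -0.002 0.0
```

View pics/w3.png

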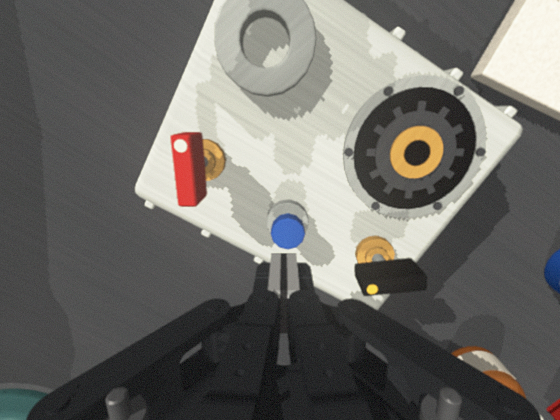

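View pics/s3.png

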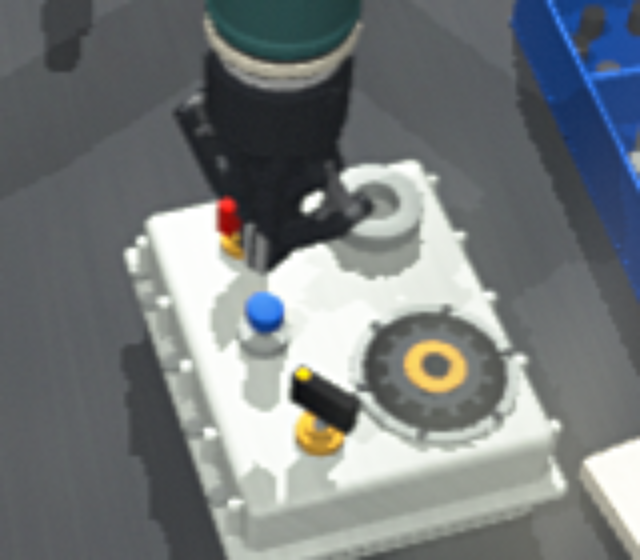

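The wrist view shows the blue button at (288,232) just ahead of the fingertips at (285,255). The side crop shows the tips at (258,265) and the button at (265,308). I'll check that offset numerically before pressing.

Run:
```python
from h import *
def proj(c,P):
    T=np.linalg.inv(np.array(c["pose"])); p=T[:3,:3]@np.array(P)+T[:3,3]; s=p[:2]/p[2]; s=s*(1+float(np.ravel(c["k1"])[0])*(s@s)); K=np.array(c["K"]); return (K[:2,:2]@s+K[:2,2]).round(1)
t=ctrl.sense()["ee_pos"]; print(t)
rays=[]
for n,f in (("side","side0"),("top","top0"),("wrist",None)):
    c=ctrl.calibration(n); print(n,"tcp",proj(c,t),"pin@.122",proj(c,[.525,-.0865,.122]),"pin@.132",proj(c,[.525,-.0865,.132]))
    if f: im=np.load(f"pics/{f}.npz")["im"]
    else: im=cv2.imread("pics/w3.png")[:,:,::-1]
    hsv=cv2.cvtColor(np.ascontiguousarray(im),cv2.COLOR_RGB2HSV); H,S,V=[hsv[...,i].astype(int) for i in range(3)]
    m=(H>100)&(H<125)&(S>120)&(V>60); u0,v0=proj(c,[.525,-.0865,.122]); yy,xx=np.indices(m.shape); m&=(abs(xx-u0)<30)&(abs(yy-v0)<40)
    k,l,st,ce=cv2.connectedComponentsWithStats(m.astype(np.uint8)); i=1+st[1:,4].argmax(); print(" blue",ce[i].round(1),st[i])
    rays.append(ray(c,*ce[i]))
A=sum(np.eye(3)-np.outer(d,d)/(d@d) for o,d in rays); b=sum((np.eye(3)-np.outer(d,d)/(d@d))@o for o,d in rays); print("tri",np.linalg.solve(A,b))
_,d=ctrl.get_image("wrist"); c=ctrl.calibration("wrist"); u,v=ce[i].astype(int); print("depth pts",[atdepth(c,u,v+q,d[v+q,u]).round(4).tolist() for q in(-14,-8,0,8,14)])
```

```text
[ 0.52243873 -0.08636464  0.14337398]
side tcp [305.6 221.1] pin@.122 [306.3 226.5] pin@.132 [306.5 223.9]
 blue [305.8 227.7] [302 223   9  10  72]
top tcp [302.7 187.5] pin@.122 [302.2 187.8] pin@.132 [302.5 187.2]
 blue [302.5 188.1] [298 184  10   9  64]
wrist tcp [283.6 249.5] pin@.122 [285.8 233. ] pin@.132 [286.  238.9]
 blue [287.1 231.2] [271 214  33  35 867]
tri [ 0.52469479 -0.08731552  0.11792244]
depth pts [[0.5343, -0.0811, 0.1193], [0.5313, -0.0832, 0.1211], [0.5265, -0.0865, 0.1212], [0.5219, -0.0897, 0.1221], [0.5182, -0.0922, 0.1222]]
```

```bash
python3 -m crank '[[-1,0.01,0.01,0.05,0],[-1,0,0,0.05,0],[-1,0,0,0.03,0],[-1,0,0,0,0]]'|grep -E "pos|force:"
python3 -m crank '[[-1,0,0,0.01,0],[-1,0,0,0,0]]'|grep -E "pos|force:"
python3 -m crank '[[-1,0,0,0.01,0],[-1,0,0,0,0]]'|grep -E "pos|force:"
python3 -m crank '[[-1,0,0,0.01,0],[-1,0,0,0,0]]'|grep -E "pos|force:"
```

```text
ee_pos: [0.5237, -0.0865, 0.1228]
force: [-0.0, 0.6, -0.4]
grip_force: 0.0
ee_pos: [0.5241, -0.0865, 0.1218]
force: [-0.5, 0.1, -0.7]
grip_force: 0.0
ee_pos: [0.524, -0.0865, 0.1202]
force: [-0.0, 0.2, 0.4]
grip_force: 0.0
ee_pos: [0.524, -0.0865, 0.1187]
force: [0.2, 0.4, -0.6]
grip_force: 0.0
```

```bash
python3 -m crank '[[-1,0,0,0.01,0],[-1,0,0,0,0]]'|grep -E "pos|^force:"
python3 -m crank '[[-1,0,0,0.01,0],[-1,0,0,0,0]]'|grep -E "pos|^force:"
python3 - <<'E'
from h import *
im,d,c=grab("wrist"); cv2.imwrite("pics/w4.png",cv2.resize(im[170:300,200:380,::-1],(720,520)))
E
```

```text
ee_pos: [0.524, -0.0865, 0.1172]
force: [0.4, 0.6, -0.5]
ee_pos: [0.524, -0.0864, 0.1157]
force: [-0.6, -0.1, 0.3]
```

View pics/w4.png

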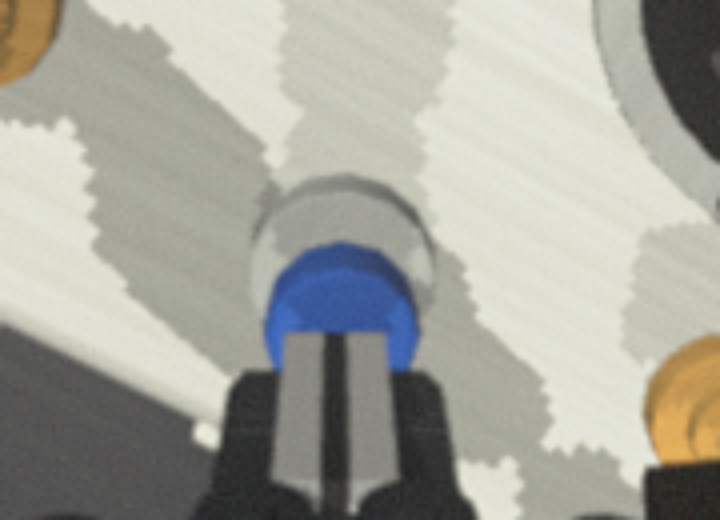

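The crop shows the shut fingertips (320,335) over the blue button's middle and not yet touching it. I'll keep going down by feel.

```bash
python3 -m crank '[[-1,0,0,0.01,0],[-1,0,0,0,0]]'|grep -E "pos|^force:"
python3 -m crank '[[-1,0,0,0.01,0],[-1,0,0,0,0]]'|grep -E "pos|^force:"
python3 -m crank '[[-1,0,0,0.01,0],[-1,0,0,0,0]]'|grep -E "pos|^force:"
python3 -m crank '[[-1,0,0,0.01,0],[-1,0,0,0,0]]'|grep -E "pos|^force:"
```

```text
ee_pos: [0.524, -0.0864, 0.1142]
force: [0.5, 0.1, -1.1]
ee_pos: [0.524, -0.0864, 0.1127]
force: [-1.1, 0.4, 0.2]
ee_pos: [0.524, -0.0865, 0.1112]
force: [0.3, 0.5, -0.1]
ee_pos: [0.524, -0.0865, 0.1097]
force: [0.1, 0.6, -0.0]
```

Run:
```python
from h import *
s,d,c=grab("wrist"); hsv=cv2.cvtColor(s,cv2.COLOR_RGB2HSV); H,S,V=[hsv[...,i].astype(int) for i in range(3)]
m=(H>100)&(H<125)&(S>120)&(V>40); m[:, :260]=0; m[:,320:]=0; m[:200]=0; m[280:]=0
pp=np.argwhere(m); W=np.array([atdepth(c,x,y,d[y,x]) for y,x in pp]); print(len(W),pp.min(0),pp.max(0),np.percentile(W[:,2],[5,25,50,75,95]).round(4))
for r in range(236,272,3): print(r,s[r,279],atdepth(c,279,r,d[r,279]).round(4), s[r,292],atdepth(c,292,r,d[r,292]).round(4))
a,_,_=grab("side"); o=np.hstack([cv2.resize(s[180:300,210:360,::-1],(450,360)),cv2.resize(a[190:270,260:350,::-1],(350,360))[:, :350]]); cv2.imwrite("pics/w5.png",o)
```

```text
596 [235 266] [262 304] [0.1148 0.1201 0.1212 0.1218 0.1225]
236 [ 60  79 130] [ 0.5312 -0.0782  0.1133] [ 78  87 116] [ 0.5356 -0.0845  0.1135]
239 [ 54  79 137] [ 0.5313 -0.0782  0.1178] [ 50  66 107] [ 0.5353 -0.0846  0.117 ]
242 [ 59  91 152] [ 0.531  -0.0785  0.121 ] [ 56  77 125] [ 0.5351 -0.0846  0.1209]
245 [ 54  91 156] [ 0.5298 -0.0793  0.1219] [ 60  90 156] [ 0.5337 -0.0856  0.1213]
248 [ 58  86 153] [ 0.5281 -0.0805  0.1215] [ 55  86 150] [ 0.532  -0.0868  0.1207]
251 [ 56  82 154] [ 0.5264 -0.0816  0.1214] [ 56  87 154] [ 0.5307 -0.0877  0.1215]
254 [138 136 129] [ 0.5311 -0.0787  0.1358] [136 135 126] [ 0.5348 -0.0843  0.1356]
257 [133 133 129] [ 0.5312 -0.0787  0.1393] [141 139 136] [ 0.5345 -0.0845  0.1382]
260 [130 130 124] [ 0.531  -0.0788  0.142 ] [135 134 130] [ 0.5347 -0.0842  0.1421]
263 [132 131 126] [ 0.531  -0.0789  0.1452] [139 136 131] [ 0.5346 -0.0841  0.1451]
266 [131 130 125] [ 0.5314 -0.0786  0.1489] [132 133 128] [ 0.5348 -0.0839  0.1485]
269 [129 129 125] [ 0.5318 -0.0785  0.1524] [135 132 127] [ 0.5345 -0.084   0.1508]
```

View pics/w5.png

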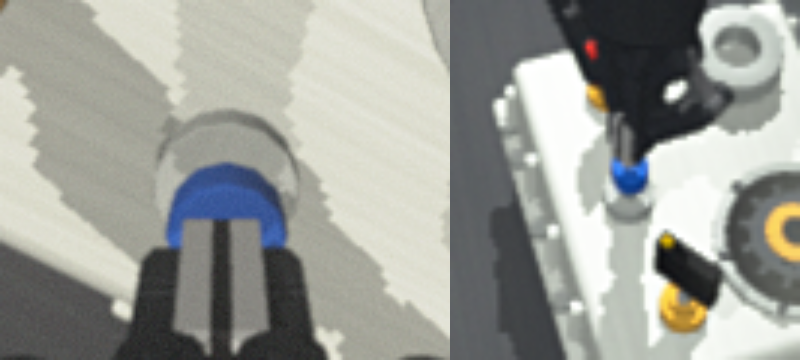

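The left crop shows the pads over the button's middle. Depth puts the visible tips at about 0.134 and the button top at 0.1215, so 12 mm of free travel remains. The right crop shows the red and black screws clear. I'll continue down, watching the force.

```bash
python3 -m crank '[[-1,0,0,0.02,0],[-1,0,0,0.02,0]]'|grep -E "pos|^force:"
python3 -m crank '[[-1,0,0,0.01,0],[-1,0,0,0.01,0]]'|grep -E "pos|^force:"
python3 -m crank '[[-1,0,0,0.01,0],[-1,0,0,0,0]]'|grep -E "pos|^force:"
python3 -m crank '[[-1,0,0,0.01,0],[-1,0,0,0,0]]'|grep -E "pos|^force:"
```

```text
ee_pos: [0.524, -0.0864, 0.1036]
force: [0.4, -0.2, -0.4]
ee_pos: [0.524, -0.0865, 0.1007]
force: [-1.0, 0.7, 5.0]
ee_pos: [0.524, -0.0865, 0.0994]
force: [-0.9, -0.2, 3.5]
ee_pos: [0.5241, -0.0865, 0.0978]
force: [-2.2, 0.1, 3.0]
```

Contact came at about TCP z = 0.101 with roughly 5 N, the pin's friction. I'll press on to the hard stop.

```bash
python3 -m crank '[[-1,0,0,0.01,0],[-1,0,0,0.01,0]]'|grep -E "pos|^force:"
python3 -m crank '[[-1,0,0,0.01,0],[-1,0,0,0,0]]'|grep -E "pos|^force:"
python3 -m crank '[[-1,0,0,0.005,0],[-1,0,0,0,0]]'|grep -E "pos|^force:"
```

```text
ee_pos: [0.5241, -0.0865, 0.0948]
force: [-1.3, 0.0, 4.8]
ee_pos: [0.524, -0.0865, 0.0931]
force: [-1.2, 0.0, 2.5]
ee_pos: [0.5241, -0.0865, 0.0928]
force: [-2.5, -0.5, 6.3]
```

```bash
python3 -m crank '[[-1,0,0,0.005,0],[-1,0,0,0,0]]'|grep -E "pos|^force:"
python3 -m crank '[[-1,0,0,0.005,0],[-1,0,0,0,0]]'|grep -E "pos|^force:"
python3 -m crank '[[-1,0,0,0.005,0],[-1,0,0,0,0]]'|grep -E "pos|^force:"
```

```text
ee_pos: [0.5242, -0.0865, 0.0927]
force: [-4.0, 1.4, 14.4]
ee_pos: [0.5242, -0.0865, 0.0926]
force: [-6.5, 1.9, 21.5]
ee_pos: [0.5243, -0.0865, 0.0925]
force: [-9.4, 2.0, 27.6]
```

```bash
python3 -m crank '[[-1,0,0,-0.05,0],[-1,0,0,-0.2,0],[-1,0,0,-0.35,0],[-1,0,0,-0.35,0],[-1,0,0,-0.2,0],[-1,0,0,0,0],[-1,0,0,0,0]]'
python3 - <<'E'
from look import *
im,d,c=grab("wrist"); red(im,c,.140)
hsv=cv2.cvtColor(im,cv2.COLOR_RGB2HSV); H,S,V=[hsv[...,i].astype(int) for i in range(3)]
m=(H>100)&(H<125)&(S>120)&(V>60); W=np.array([atdepth(c,x,y,d[y,x]) for y,x in np.argwhere(m)]); W=W[np.hypot(W[:,0]-.525,W[:,1]+.087)<.02]; print(len(W),np.percentile(W[:,2],[25,50,75,95]).round(4))
cv2.imwrite("pics/w6.png",im[:,:,::-1])
E
```

```text
time: 36.38
ee_pos: [0.5235, -0.086, 0.2618]
eef_rot: [[0.824, 0.567, -0.001], [0.567, -0.824, 0.0], [-0.001, -0.001, -1.0]]
force: [-0.1, -0.3, -0.3]
width: 0.002
grip_force: 0.0
red [217 128  13  43 382] [223.6 151.4] ((528.8472290039062, -11.971742630004883), (39.804500579833984, 10.102766990661621), 34.09796905517578) corners [[509.5, -18.899999618530273], [515.2000122070312, -27.299999237060547], [548.2000122070312, -5.0], [542.5, 3.4000000953674316]]
dot 47 [221.9787234  133.82978723] [ 0.54064197 -0.00342414  0.14      ]
317 [0.1131 0.1135 0.114  0.1147]
```

View pics/w6.png

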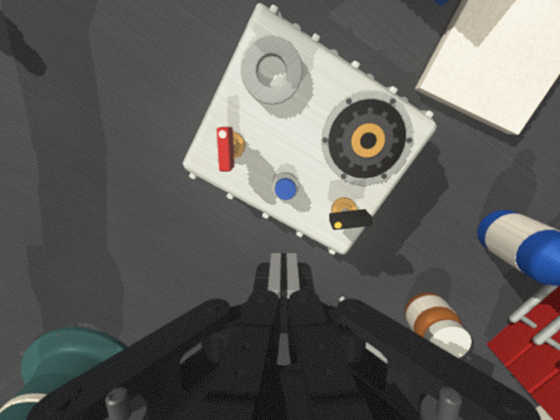

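The picture shows the pin at (285,188) now 8 mm lower (0.1215 to 0.1135). The red wing at (224,150) is still at 34°, and the black screw at (350,218) and the bearing are undisturbed.

```bash
python3 -c "
from workcell import ctrl; print(ctrl.hand_in())"
```

```text
the job is handed in; nothing more can be done
None
```

The job is handed in: I bottomed the red adjuster at about 0.22 N m and backed it off 90°, then pressed the blue pin its full 8 mm to the stop, leaving the sealed screw and the rest alone; the arm's clock read about 36 s at hand-in.

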